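Stand the leaning jar midway between the glue pot and the varnish jar

ROBOT

A 6-joint arm with a two-finger parallel gripper is mounted at the origin on a cart in front of the work surface, level with it; the furniture and walls round the work are solid. World frame = base frame: x ahead of the robot, y to its left, z up, the work surface at z = 0. Lengths are in mm, angles in degrees, forces in N, time in s.
With the tool pointing down it reaches from about 325 to 775 mm from the base axis. Payload 5.5 kg.
Tool frame: the origin (TCP) lies midway between the tips of the shut fingers; the grasp point (between the pads) lies 19 mm behind it; z points along the fingers, y is the line along which they close (so a half turn about z gives the same grasp; the last joint's range is limited). The gripper opens to 88 mm and grips with 3 to 60 N. Pads are 20 mm wide; open, the fingers measure 115 mm over their backs; the gripper's body (75 mm by 178 mm) begins 61 mm behind the grasp point.
Start: joints at [-70.972, 5.22, 70.514, -0, 104.267, -3.249], TCP at [227.448, -555.233, 222.631] pointing down, gripper open.
Joint ranges: [-164.24, 164.24], [-49.07, 125.15], [9.68, 141.18], [-86.29, 266.29], [3.28, 154.24], [-151.56, 151.56]. Speed limits (degrees/s): [147.25, 147.25, 172.46, 180, 180, 180].

INTERFACE

Orientations are given as [roll, pitch, yaw] about the fixed x, y, z axes, in that order (R = Rz(yaw) Ry(pitch) Rx(roll)).
In Python, from plant import read_state, get_image, calibration, close_job gives the robot as it stands.
- The arm moves only by the tool step_arm, never from a script. Its argument "moves" is a list of rows, each an object with "travel": the shift along the tool's x, y, z in mm, a list of three; "delta_rot": the turn, a rotation vector about the tool's x, y, z in degrees, a list of three; "jaw": the opening in per cent of the stroke, from 0 (shut) to 100 (fully open). In form: [{"travel": [x, y, z], "delta_rot": [wx, wy, wz], "jaw": jaw}, ...]. A call has 1 to 10 rows; each row is the pose to reach, as a shift and turn from the pose commanded when the call began, along the tool's axes at that moment; what a row does not reach only later rows make up. A row lasts 1/8 s, in which the tool goes at most 62.5 mm and 10.7 degrees, less where a joint would pass 70% of its speed; a pose out of reach is approached as far as the arm can. A call with a gripper value outside its range is refused whole. The fingers move at their own pace and stop on an object; "grip_force" is the grip in N (left out, the last holds). Time passes only in rows, so rows that repeat a pose let the fingers close. It gives the time, the measured TCP pose, the force, the opening and the grip force at its end, in the units of the state.
- read_state(): the state, without advancing time (a new reading comes with each control period).
- get_image(name): name is "scene" or "top"; returns the picture (384x512x3 uint8, blue, green, red); there is no depth.
- calibration(name): a dict with "mtx" (3x3 intrinsics, pixels), "xyz" and "orientation" of the camera in the world. Camera axes: x right, y up, looking along -z (the intrinsics and any distortion apply to the point x, -y, -z); pixel columns grow to the right and rows downward; lengths in mm; the calibration is good to about 2 mm. A picture is of the moment at which its call begins. calibration takes no time and is no camera call.
- close_job(): hands the job in; it is judged then, once.
The state is a dict: "t": time; "qpos": joint angles; "qd": joint speeds; "effort": joint torques, N m; "tcp_pos": TCP position; "eef_rot": TCP orientation; "contact_force": force on the tool from outside, world axes, zero at the start; "torque": the same for the moment, N m; "gripper_width": opening from 0.0 (shut) to 1.0 (fully open); "grasp_force": force on a finger pad.
Only numpy, scipy, OpenCV 4.12 (cv2) and the standard library are available. Lean on these libraries where they do the work, as an engineer would, in place of code of your own. Each camera call takes 0.05 s, during which the arm holds its last target. There are 200 camera calls.

TASK

Take the clear glass jar out of its sloping wooden rest and stand it upright on the grey wool mat midway between the glue pot and the amber varnish jar that stand there, so that the three stand in one straight row with the clear jar in the middle. Set it down, do not drop it, and leave the pot, the varnish jar and everything else where they are.

Things in the scene. Friction and masses are not known exactly. Their poses are not given: they have to be found in the camera images.
- jar_mid (a point): Centre of the clear glass jar with a yellow-brown cap and pale contents: 52 mm in diameter, 102 mm tall, 0.11 to 0.2 kg, straight-sided to about 75 mm up, cap 43 mm wide. This point lies on its axis, 51 mm above its foot; z is its axis, towards the cap. It starts leaning in the rest, axis 35 degrees (0.61 rad) from vertical, cap towards the robot and to its left.
- rest_pocket (a point): Sloping jar rest of pale wood, fixed, foot 125 x 98 mm, carrying a tilted open pocket. This point: middle of the pocket's floor, 48 mm above the bench, where the jar's foot stands. Site level: -x is the side to which it leans. Measured up the jar's axis, side cheeks (at +-y, 2 mm from the jar) reach 25 mm, the wall under the jar 50 mm; the upper side is open. Draw the jar out along its axis.
- pot_mid (a point): Centre (40 mm above its foot) of the blue-green enamel glue pot with a lid knob: 80 mm in diameter, 81 mm tall, standing upright and loose on the wool mat (flat, rigid, its top 6 mm above the bench) at one end of the row. Its y axis lies along the line between the pot and the varnish jar. Which of the two stands on the left changes.
- varnish_mid (a point): Centre (43 mm above its foot) of the amber varnish jar with a black cap: 56 mm in diameter, 87 mm tall, standing upright and loose on the mat at the other end of the row, 220 mm from the pot, centre to centre (a similar pair of jars by the back wall is not meant). The mat between them is free.
- rosin: Bystander: brown round cake of rosin, 43 mm in diameter, 16 mm high, loose; origin under its centre.
- cork_block: Bystander: cork block 45 x 70 x 30 mm, loose; origin under its centre.
- beeswax: Bystander: yellow lump of wax 30 x 50 x 22 mm, loose; origin under its centre.
Mind the look-alikes: they are no part of the job. Leave any pink look-alike of the part that bears jar_mid alone.

How it is judged:
By the outcome, as a careful person would: the job done as asked, in the order asked, and still so for the second after the job is handed in, with the robot touching nothing.
It also fails if it takes over 35 s, if anything falls off the work surface, if the arm or the gripper's body presses on something with over 40 N, if the wrist force passes 120 N, or if a joint passes its speed limit or range.

## Working session

There is one attempt and no reset: what is moved stays moved. The work goes in short steps, Python scripts to look and compute and a tool call to move; the robot and the scene stay as the last step left them, time stands still between calls to the robot, and variables do not carry over. Pictures are saved under pics/ and viewed, at most 10 in all, crops included, and the job is handed in when it is done.

Besides the shell and the picture viewer there is one more tool, called in YAML: its name, and indented under it one key for each argument. step_arm: Moves the arm, as the interface text tells. Its arguments: {"type":"object","properties":{"moves":{"type":"array","items":{"type":"object","properties":{"travel":{"type":"array","items":{"type":"number"}},"delta_rot":{"type":"array","items":{"type":"number"}},"jaw":{"type":"number"}}}},"grip_force":{"type":"number"}},"required":["moves"]}

```bash
mkdir -p pics
python3 - <<'E'
from plant import *
import cv2
for n in("scene","top"):
    cv2.imwrite(f"pics/{n}0.png",cv2.resize(get_image(n),(800,600),interpolation=cv2.INTER_CUBIC)); print(n,calibration(n))
print(read_state())
E
```

```text
scene {'mtx': array([[448.92809782,   0.        , 257.35554433],
       [  0.        , 448.92809782, 194.26059643],
       [  0.        ,   0.        ,   1.        ]]), 'xyz': array([  -9.74259441, 1165.75308554,  587.60260546]), 'orientation': array([  63.05423258,   -0.5850293 , -149.46622576])}
top {'mtx': array([[370.71831057,   0.        , 259.16038449],
       [  0.        , 370.71831057, 192.45356636],
       [  0.        ,   0.        ,   1.        ]]), 'xyz': array([321.62066718, 238.18427575, 909.50129926]), 'orientation': array([ 13.58156288,  -0.17534789, -83.70538651])}
{'t': 0.1, 'qpos': array([-7.09719089e+01,  5.25967737e+00,  7.05734190e+01,  1.91738084e-03,
        1.04263872e+02, -3.24874531e+00]), 'qd': array([-0.08439159,  0.04842602, -0.06694069,  0.02538253, -0.0387581 ,
       -0.0286447 ]), 'effort': array([ 2.04078300e-03, -4.47857559e+01, -4.07569921e+01,  7.00123049e-02,
        2.84474861e-02, -1.02349907e-04]), 'tcp_pos': array([ 227.37913177, -554.9875975 ,  221.62608019]), 'eef_rot': array([-1.79903293e+02, -7.35133747e-03,  2.22773011e+01]), 'contact_force': array([0.05519945, 0.75411534, 1.25014113]), 'torque': array([-0.0128448 , -0.00697496, -0.00046286]), 'grasp_force': 0.0, 'gripper_width': 0.9956063227330976}
```

View pics/scene0.png

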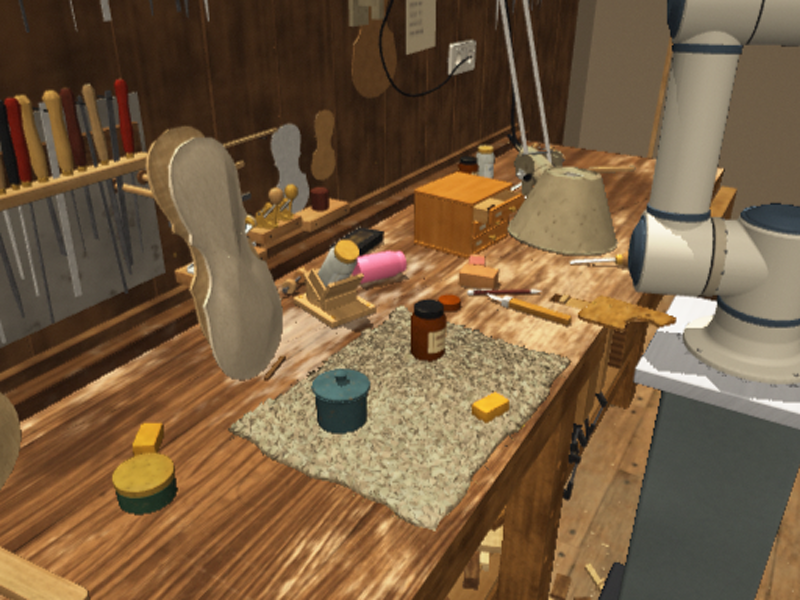

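View pics/top0.png

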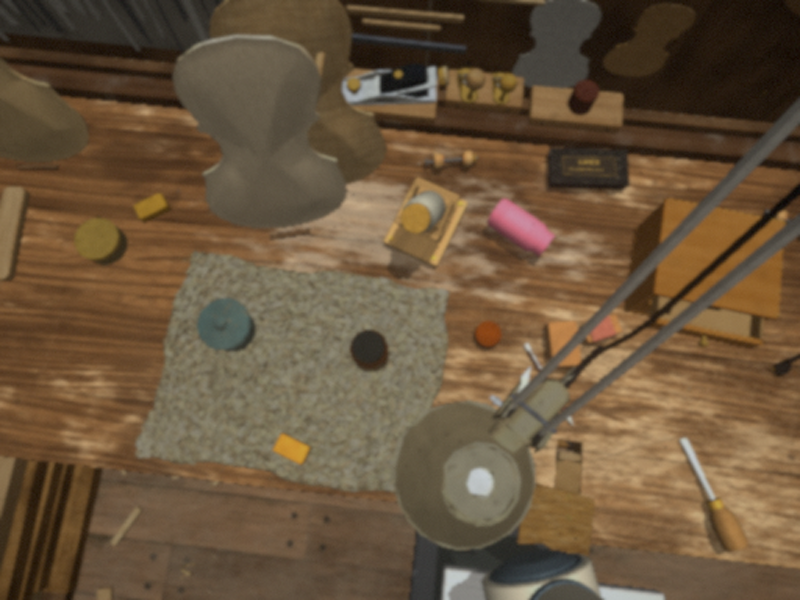

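The views show the pot at top-image (225,324), the varnish jar at (369,348), and the jar cap at (417,218) in the rest. A lamp shade sits at (465,475) and a violin hangs at (265,130). I'll take a closer look and triangulate.

```bash
cat > h.py <<'E'
import numpy as np
from scipy.spatial.transform import Rotation as R
from plant import *
def cam(n):
    c=calibration(n); return c["mtx"],c["xyz"],R.from_euler('xyz',c["orientation"],degrees=True)
def ray(n,p):
    K,o,r=cam(n); d=np.linalg.inv(K)@[*p,1]; d=r.apply([d[0],-d[1],-d[2]]); return o,d/np.linalg.norm(d)
def proj(n,P):
    K,o,r=cam(n); q=r.inv().apply(np.atleast_2d(P)-o); q=q*[1,-1,-1]; q=q@K.T; return q[:,:2]/q[:,2:]
def tri(pt,ps):
    A=np.zeros((3,3));b=np.zeros(3);L=[]
    for n,p in(("top",pt),("scene",ps)):
        o,d=ray(n,p);M=np.eye(3)-np.outer(d,d);A+=M;b+=M@o;L.append((M,o))
    X=np.linalg.solve(A,b); return X,[round(float(np.linalg.norm(M@(X-o))),1) for M,o in L]
def atz(n,p,z):
    o,d=ray(n,p); return o+d*(z-o[2])/d[2]
E
python3 - <<'E'
from h import *
import cv2
k=.64
for nm,a,b in [("cap",(417,218),(346,248)),("knob",(222,322),(342,376)),("varn cap",(370,343),(428,304)),("lamp ctr",(480,482),(565,240)),("lamp top knob",(515,418),(545,160)),("violin low",(275,228),(240,378)),("violin top",(245,40),(185,140)),("cork?",(564,340),(480,272))]:
    X,e=tri(np.array(a)*k,np.array(b)*k); print(nm,X.round(),e)
t=get_image("top");s=get_image("scene")
def crop(im,x,y,w,h): return cv2.resize(im[y:y+h,x:x+w],(400,300),interpolation=cv2.INTER_CUBIC)
# 80x60 crops at 5x
cv2.imwrite("pics/c1.png",np.vstack([np.hstack([crop(t,225,105,80,60),crop(s,180,148,80,60)]),np.hstack([crop(t,110,180,80,60),crop(t,200,195,80,60)])]))
E
```

```text
cap [634. 253. 127.] [0.6, 0.6]
knob [460. 521.  75.] [1.2, 1.2]
varn cap [450. 300.  90.] [1.6, 1.6]
lamp ctr [287. 142. 178.] [3.4, 3.4]
lamp top knob [351. 122. 293.] [7.0, 7.0]
violin low [655. 498. -13.] [11.5, 11.5]
violin top [748. 470. 339.] [5.6, 5.6]
cork? [496.   5.  21.] [4.6, 4.6]
```

View pics/c1.png

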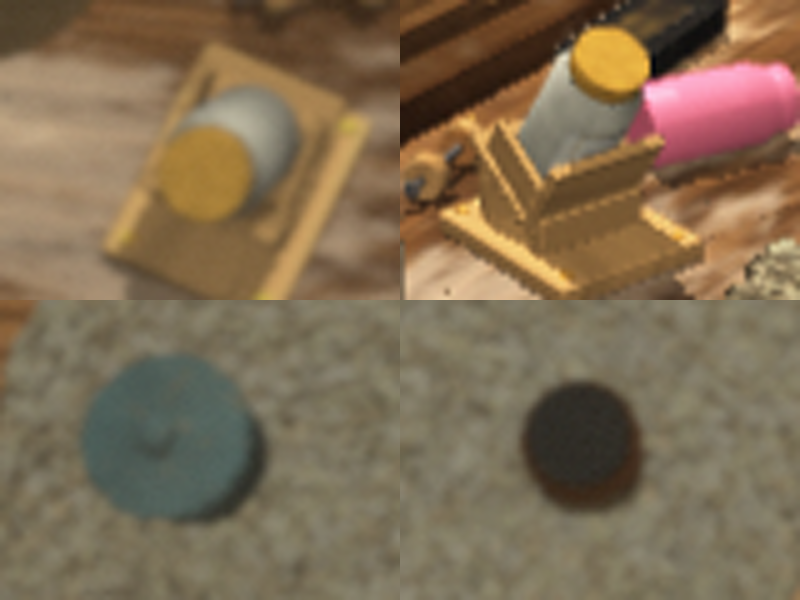

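Run:
```python
from h import *
c=lambda ox,oy,x,y:(ox+(x+.5)/5-.5,oy+(y+.5)/5-.5)
k=.64
kn=c(110,180,155,130);lid=c(110,180,168,137);va=c(200,195,179,132)
pk=atz("top",kn,85);pl=atz("top",lid,74);v=atz("top",va,93)
print("knob",pk,"lid",pl,"varn",v,"d",np.linalg.norm(pk-v),np.linalg.norm(pl-v))
X,e=tri(c(225,105,206,173),c(180,148,211,63));print("cap",X,e, atz("top",c(225,105,206,173),131.6))
for z in(0,10):
  P=[atz("top",c(225,105,*p),z) for p in[(105,250),(210,45),(265,300),(365,125)]]
  for a,b in((0,1),(2,3),(0,2)):
    d=P[b]-P[a];print(z,P[a].round(),P[b].round(),np.degrees(np.arctan2(d[1],d[0])).round(1),np.linalg.norm(d).round())
def pl_(n,p,q):
  o,d=ray(n,np.array(p)*k);_,d2=ray(n,np.array(q)*k);m=np.cross(d,d2);return m/np.linalg.norm(m),o
for t,s in((((515,415),(800,105)),((520,115),(500,0))),(((560,430),(800,225)),((545,135),(527,0)))):
  m1,o1=pl_("top",*t);m2,o2=pl_("scene",*s)
  for z in(280,350,450,600,800):
    print(z,np.linalg.solve([m1,m2,[0,0,1]],[m1@o1,m2@o2,z]).round())
# lamp rim tri: left/right extremes
for a in((465,475),):
  for z in(100,150,200): print("rim",[atz("top",np.array(p)*k,z).round() for p in((396,475),(535,475),(465,405),(465,549))])
print(proj("scene",[[287,142,z] for z in(100,180,250)])/k)
```

```text
knob [459.75944412 521.21449401  85.        ] lid [459.02968986 518.46328033  74.        ] varn [447.20712376 302.68787615  93.        ] d 219.03297345493007 216.93270412073667
cap [633.85320632 254.7372821  124.21405588] [1.2, 1.2] [632.10577188 255.09798407 131.6       ]
0 [637. 305.  -0.] [757. 263.   0.] -19.2 128.0
0 [619. 220.   0.] [721. 178.   0.] -22.8 111.0
0 [637. 305.  -0.] [619. 220.   0.] -101.8 87.0
10 [633. 305.  10.] [752. 263.  10.] -19.2 126.0
10 [616. 221.  10.] [716. 178.  10.] -22.8 109.0
10 [633. 305.  10.] [616. 221.  10.] -101.8 86.0
280 [373. 113. 280.]
350 [397. 104. 350.]
450 [432.  90. 450.]
600 [484.  69. 600.]
800 [554.  41. 800.]
280 [356.  69. 280.]
350 [376.  64. 350.]
450 [404.  57. 450.]
600 [446.  46. 600.]
800 [502.  33. 800.]
rim [array([276., 243., 100.]), array([297.,  57., 100.]), array([378., 159., 100.]), array([194., 143., 100.])]
rim [array([279., 242., 150.]), array([298.,  69., 150.]), array([375., 164., 150.]), array([202., 149., 150.])]
rim [array([282., 242., 200.]), array([300.,  80., 200.]), array([371., 168., 200.]), array([210., 155., 200.])]
[[561.44162705 284.5968266 ]
 [567.17970787 238.76433643]
 [572.518081   196.12448153]]
```

step_arm:
  moves:
    - {"travel":[0,-120,-110],"delta_rot":[0,0,0],"jaw":100}
    - {"travel":[0,-120,-110],"delta_rot":[0,0,0],"jaw":100}
    - {"travel":[0,-120,-110],"delta_rot":[0,0,0],"jaw":100}
    - {"travel":[0,-260,-230],"delta_rot":[0,0,0],"jaw":100}
    - {"travel":[0,-260,-230],"delta_rot":[0,0,0],"jaw":100}
    - {"travel":[0,-260,-230],"delta_rot":[0,0,0],"jaw":100}
    - {"travel":[0,-260,-230],"delta_rot":[0,0,0],"jaw":100}

```text
t: 1.08
tcp_pos: [128.2, -312.5, 457.6]
eef_rot: [179.4, 0.1, 22.3]
contact_force: [0.7, -1.0, 0.1]
gripper_width: 0.999
grasp_force: 0.0
```

Run:
```python
from h import *
import cv2
s0=read_state();print({k:np.round(s0[k],2) for k in("t","qpos","tcp_pos","eef_rot","contact_force")})
c=lambda ox,oy,x,y:(ox+(x+.5)/5-.5,oy+(y+.5)/5-.5)
print("scene cap@131.6",atz("scene",c(180,148,211,63),131.6))
yaw=159.;top=np.array([632.5,254.5,131.6])
d=np.array([np.cos(np.radians(yaw)),np.sin(np.radians(yaw)),0]);a=np.sin(np.radians(35))*d+[0,0,np.cos(np.radians(35))]
w=np.cross(a,d);w/=np.linalg.norm(w);u=np.cross(w,a)
th=np.linspace(0,2*np.pi,40)
circ=lambda h,r:top+a*(h-102)+r*(np.cos(th)[:,None]*u+np.sin(th)[:,None]*w)
out=[]
for n,ox,oy in(("top",225,100),("scene",180,148)):
    im=cv2.resize(get_image(n)[oy:oy+60,ox:ox+80],(800//2*1,300),interpolation=cv2.INTER_CUBIC)
    ov=im.copy()
    for h,r,col in((102,21.5,(0,0,255)),(75,26,(0,255,0)),(0,26,(255,0,0))):
        p=((proj(n,circ(h,r))-[ox,oy]+.5)*5-.5).round().astype(int); cv2.polylines(ov,[p],True,col,1)
    b=top-a*102;foot=[[b[0],b[1],48]]
    out.append(np.hstack([im,ov]))
cv2.imwrite("pics/ov.png",np.vstack(out))
```

```text
{'t': np.float64(1.08), 'qpos': array([-73.48, -22.84,  70.28,   0.  , 131.95,  -5.74]), 'tcp_pos': array([ 128.15, -312.45,  457.6 ]), 'eef_rot': array([1.794e+02, 6.000e-02, 2.227e+01]), 'contact_force': array([ 0.66, -1.05,  0.13])}
scene cap@131.6 [622.00307341 269.57194995 131.6       ]
```

View pics/ov.png

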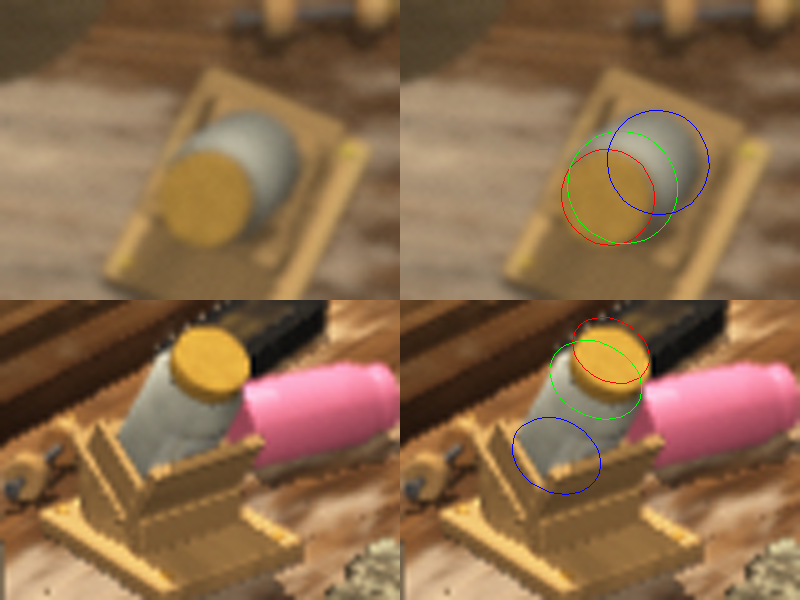

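Run:
```python
from h import *
c=lambda ox,oy,x,y:(ox+(x+.5)/5-.5,oy+(y+.5)/5-.5)
az=lambda a,b:(round(float(np.degrees(np.arctan2(*(b-a)[1::-1]))),1),round(float(np.linalg.norm(b-a))))
for z in(6,12):
    P=[atz("scene",c(180,148,*p),z) for p in((40,215),(170,290),(302,245))]
    print(z,[p[:2].round() for p in P],az(P[0],P[1]),az(P[1],P[2]))
    T=[atz("top",c(225,100,*p),z) for p in((105,275),(212,70),(345,135))]
    print(z,[p[:2].round() for p in T],az(T[0],T[1]),az(T[1],T[2]))
# jar side edge direction in the scene for yaw candidates
for yaw in(150,155,159,163):
    y=np.radians(yaw);a=np.array([.5736*np.cos(y),.5736*np.sin(y),.8192]);t=np.array([633,255,128.])
    for n in("scene","top"):
        p=proj(n,[t-25*a,t-70*a]);v=p[1]-p[0];print(yaw,n,np.degrees(np.arctan2(v[1],v[0])).round(1),end=" ")
    print()
print(np.degrees(np.arctan2(80,-45)))
```

```text
6 [array([750., 263.]), array([633., 298.]), array([601., 216.])] (163.3, 122) (-111.3, 89)
6 [array([635., 305.]), array([754., 262.]), array([725., 189.])] (-19.6, 127) (-111.6, 79)
12 [array([742., 272.]), array([626., 307.]), array([595., 225.])] (163.3, 121) (-111.3, 88)
12 [array([632., 305.]), array([751., 262.]), array([723., 189.])] (-19.6, 126) (-111.6, 78)
150 scene 111.7 150 top -21.6 
155 scene 115.1 155 top -28.8 
159 scene 117.5 159 top -35.2 
163 scene 119.5 163 top -42.1 
119.35775354279127
```

```bash
cat >> h.py <<'E'
def rows(p0,R0,targets,jaw=100):
    "targets: list of (xyz, R); prints tool-frame rows"
    import json; o=[]
    for p,Rt in targets:
        t=R0.inv().apply(np.array(p)-p0); w=np.degrees((R0.inv()*Rt).as_rotvec())
        o.append({"travel":[round(float(v),1) for v in t],"delta_rot":[round(float(v),1) for v in w],"jaw":jaw})
    print(json.dumps(o))
down=lambda psi:R.from_euler('xyz',[180,0,psi],degrees=True)
arc=lambda r,az,z:np.array([r*np.cos(np.radians(az)),r*np.sin(np.radians(az)),z])
E
python3 - <<'E'
from h import *
p0=np.array([128.9,-314.6,452.6]);R0=down(22.28)
rows(p0,R0,[(arc(330,az,z),down(psi)) for az,z,psi in((-58,480,20),(-48,500,18),(-38,500,16),(-28,500,14),(-18,500,12),(-8,500,10),(-8,500,10))])
E
```

```text
[{"travel": [55.7, -14.7, -27.4], "delta_rot": [0.0, -0.0, 2.3], "jaw": 100}, {"travel": [111.3, -29.3, -47.4], "delta_rot": [0.0, -0.0, 4.3], "jaw": 100}, {"travel": [163.6, -53.4, -47.4], "delta_rot": [0.0, -0.0, 6.3], "jaw": 100}, {"travel": [210.9, -86.2, -47.4], "delta_rot": [0.0, -0.0, 8.3], "jaw": 100}, {"travel": [251.8, -126.6, -47.4], "delta_rot": [-0.0, -0.0, 10.3], "jaw": 100}, {"travel": [285.0, -173.6, -47.4], "delta_rot": [-0.0, -0.0, 12.3], "jaw": 100}, {"travel": [285.0, -173.6, -47.4], "delta_rot": [-0.0, -0.0, 12.3], "jaw": 100}]
```

step_arm:
  moves:
    - {"travel":[56,-15,-27],"delta_rot":[0,0,2],"jaw":100}
    - {"travel":[111,-29,-47],"delta_rot":[0,0,4],"jaw":100}
    - {"travel":[164,-53,-47],"delta_rot":[0,0,6],"jaw":100}
    - {"travel":[211,-86,-47],"delta_rot":[0,0,8],"jaw":100}
    - {"travel":[252,-127,-47],"delta_rot":[0,0,10],"jaw":100}
    - {"travel":[285,-174,-47],"delta_rot":[0,0,12],"jaw":100}
    - {"travel":[285,-174,-47],"delta_rot":[0,0,12],"jaw":100}

```text
t: 2.05
tcp_pos: [328.6, -42.4, 497.3]
eef_rot: [-179.9, 0.2, 10.8]
contact_force: [-0.1, -0.4, 0.7]
gripper_width: 1.001
grasp_force: 0.0
```

Run:
```python
from h import *
import cv2
s0=read_state();print({k:np.round(s0[k],2) for k in("t","qpos","tcp_pos","eef_rot","contact_force")})
cv2.imwrite("pics/m1.png",np.hstack([cv2.resize(get_image(n),(400,300),interpolation=cv2.INTER_AREA) for n in("top","scene")]))
```

```text
{'t': np.float64(2.05), 'qpos': array([-1.3280e+01, -1.9410e+01,  6.2960e+01,  4.0000e-02,  1.3673e+02,
        6.5930e+01]), 'tcp_pos': array([328.56, -42.44, 497.31]), 'eef_rot': array([-179.86,    0.25,   10.82]), 'contact_force': array([-0.09, -0.44,  0.65])}
```

View pics/m1.png

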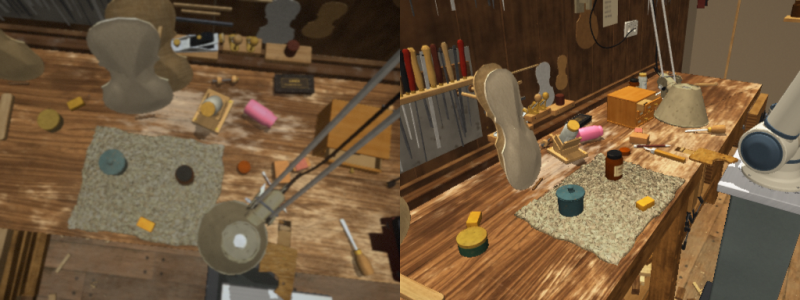

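Run:
```python
from h import *
k=.64
print("TCP proj 800px",proj("scene",[328,-42,497])/k,proj("top",[328,-42,497])/k)
X=tri(np.array((340,200))*k,np.array((282,335))*k);print("violin low right",X)
for z in(100,200,300,400):print(z,atz("top",np.array((385,150))*k,z).round(),atz("top",np.array((345,185))*k,z).round())
p0=np.array([328.9,-44.5,499.6]);R0=down(10.28)
rows(p0,R0,[(arc(330,az,500),down(psi)) for az,psi in((2,10),(12,15),(22,23),(32,33),(42,43),(52,53),(52,63))])
```

```text
TCP proj 800px [[603.11447788  12.76029887]] [[811.40822785 477.32540047]]
violin low right (array([690.30606927, 382.07281784,   6.11294436]), [9.1, 9.1])
100 [749. 314. 100.] [685. 367. 100.]
200 [696. 304. 200.] [640. 351. 200.]
300 [644. 295. 300.] [595. 335. 300.]
400 [591. 286. 400.] [550. 319. 400.]
[{"travel": [10.9, -55.0, -0.4], "delta_rot": [-0.0, -0.0, 0.3], "jaw": 100}, {"travel": [14.2, -112.4, -0.4], "delta_rot": [-0.0, 0.0, -4.7], "jaw": 100}, {"travel": [7.4, -169.5, -0.4], "delta_rot": [-0.0, 0.0, -12.7], "jaw": 100}, {"travel": [-9.1, -224.6, -0.4], "delta_rot": [-0.0, 0.0, -22.7], "jaw": 100}, {"travel": [-35.0, -276.0, -0.4], "delta_rot": [0.0, 0.0, -32.7], "jaw": 100}, {"travel": [-69.4, -322.1, -0.4], "delta_rot": [-0.0, 0.0, -42.7], "jaw": 100}, {"travel": [-69.4, -322.1, -0.4], "delta_rot": [-0.0, 0.0, -52.7], "jaw": 100}]
```

step_arm:
  moves:
    - {"travel":[11,-55,0],"delta_rot":[0,0,0],"jaw":100}
    - {"travel":[14,-112,0],"delta_rot":[0,0,-5],"jaw":100}
    - {"travel":[7,-170,0],"delta_rot":[0,0,-13],"jaw":100}
    - {"travel":[-9,-225,0],"delta_rot":[0,0,-23],"jaw":100}
    - {"travel":[-35,-276,0],"delta_rot":[0,0,-33],"jaw":100}
    - {"travel":[-69,-322,0],"delta_rot":[0,0,-43],"jaw":100}
    - {"travel":[-69,-322,0],"delta_rot":[0,0,-53],"jaw":100}

```text
t: 3.02
tcp_pos: [200.4, 260.4, 498.7]
eef_rot: [-180.0, 0.1, 63.9]
contact_force: [0.4, -1.1, -0.2]
gripper_width: 0.999
grasp_force: 0.0
```

Run:
```python
from h import *
s0=read_state();print({k:np.round(s0[k],2) for k in("t","qpos","tcp_pos","eef_rot","contact_force")})
R0=down(10.28);p0=np.array([328.9,-44.5,499.6])+R0.apply([-69,-322,0]);print(p0);R1=down(63.28)
yaw=np.radians(160.5);d=np.array([np.cos(yaw),np.sin(yaw),0]);a=np.sin(np.radians(35))*d+[0,0,np.cos(np.radians(35))]
x=np.cos(np.radians(35))*d-[0,0,np.sin(np.radians(35))]
Rg=R.from_matrix(np.c_[x,np.cross(-a,x),-a]);print("Rg",Rg.as_euler('xyz',degrees=True))
G=np.array([633,254.5,130])-57*a;P=G+130*a;print(G,P)
from scipy.spatial.transform import Slerp
S=Slerp([0,1],R.concatenate([R1,Rg]));
print(np.degrees((R1.inv()*Rg).magnitude()))
rows(p0,R1,[(p0,R1)]+[(p0+(np.array([P[0]-100,P[1]+70,400])-p0)*min(1,f*1.3),S(f)) for f in(.1,.2,.3,.4,.5,.6,.7,.8,.9)])
```

```text
{'t': np.float64(3.02), 'qpos': array([ 4.6470e+01, -1.9750e+01,  6.3030e+01,  2.0000e-02,  1.3683e+02,
        7.2590e+01]), 'tcp_pos': array([200.4 , 260.42, 498.72]), 'eef_rot': array([-1.7995e+02,  1.0000e-01,  6.3890e+01]), 'contact_force': array([ 0.36, -1.06, -0.17])}
[203.5439081  260.01740545 499.6       ]
Rg [180.   35.  160.5]
[663.81858599 243.58656632  83.30833348] [593.53058285 268.47685366 189.79809923]
101.8142250759577
[{"travel": [0.0, 0.0, 0.0], "delta_rot": [0.0, 0.0, 0.0], "jaw": 100}, {"travel": [26.1, 29.1, 12.9], "delta_rot": [-3.0, -2.6, -9.4], "jaw": 100}, {"travel": [52.1, 58.2, 25.9], "delta_rot": [-5.9, -5.2, -18.8], "jaw": 100}, {"travel": [78.2, 87.3, 38.8], "delta_rot": [-8.9, -7.8, -28.2], "jaw": 100}, {"travel": [104.2, 116.3, 51.8], "delta_rot": [-11.8, -10.4, -37.5], "jaw": 100}, {"travel": [130.3, 145.4, 64.7], "delta_rot": [-14.8, -13.0, -46.9], "jaw": 100}, {"travel": [156.4, 174.5, 77.7], "delta_rot": [-17.8, -15.6, -56.3], "jaw": 100}, {"travel": [182.4, 203.6, 90.6], "delta_rot": [-20.7, -18.3, -65.7], "jaw": 100}, {"travel": [200.5, 223.7, 99.6], "delta_rot": [-23.7, -20.9, -75.1], "jaw": 100}, {"travel": [200.5, 223.7, 99.6], "delta_rot": [-26.6, -23.5, -84.5], "jaw": 100}]
```

step_arm:
  moves:
    - {"travel":[26,29,13],"delta_rot":[-3,-2.6,-9.4],"jaw":100}
    - {"travel":[52,58,26],"delta_rot":[-5.9,-5.2,-18.8],"jaw":100}
    - {"travel":[78,87,39],"delta_rot":[-8.9,-7.8,-28.2],"jaw":100}
    - {"travel":[104,116,52],"delta_rot":[-11.8,-10.4,-37.5],"jaw":100}
    - {"travel":[130,145,65],"delta_rot":[-14.8,-13,-46.9],"jaw":100}
    - {"travel":[156,174,78],"delta_rot":[-17.8,-15.6,-56.3],"jaw":100}
    - {"travel":[182,204,91],"delta_rot":[-20.7,-18.3,-65.7],"jaw":100}
    - {"travel":[200,224,100],"delta_rot":[-23.7,-20.9,-75.1],"jaw":100}
    - {"travel":[200,224,100],"delta_rot":[-26.6,-23.5,-84.5],"jaw":100}
    - {"travel":[200,224,100],"delta_rot":[-29.6,-26.1,-93.9],"jaw":100}

```text
t: 4.28
tcp_pos: [494.0, 334.2, 397.1]
eef_rot: [-179.5, 35.0, 160.8]
contact_force: [-0.1, -0.2, 0.2]
gripper_width: 1.003
grasp_force: 0.0
```

Run:
```python
from h import *
s0=read_state();print({k:np.round(s0[k],2) for k in("t","qpos","tcp_pos","eef_rot","contact_force")})
R1=down(63.28);p0=np.array([203.54,260.02,499.6])+R1.apply([200,224,100]);R2=R1*R.from_rotvec([-29.6,-26.1,-93.9],degrees=True)
Rg=R.from_euler('xyz',[180,35,160.5],degrees=True);print(p0,R2.as_euler('xyz',degrees=True))
rows(p0,R2,[([593.5,268.5,189.8],Rg)])
```

```text
{'t': np.float64(4.28), 'qpos': array([ 48.96,  -6.25,  70.48, -32.95,  99.82, -32.15]), 'tcp_pos': array([494.04, 334.23, 397.13]), 'eef_rot': array([-179.5 ,   35.04,  160.85]), 'contact_force': array([-0.12, -0.18,  0.16])}
[493.54620954 337.94559546 399.6       ] [-179.97516091   35.01063823  160.54984624]
[{"travel": [24.2, -32.1, 239.2], "delta_rot": [0.0, 0.0, 0.0], "jaw": 100}]
```

Now to the pre-grasp point on the axis, then look.

step_arm:
  moves:
    - {"travel":[24,-32,160],"delta_rot":[0,0,0],"jaw":100}
    - {"travel":[24,-32,160],"delta_rot":[0,0,0],"jaw":100}
    - {"travel":[24,-32,160],"delta_rot":[0,0,0],"jaw":100}
    - {"travel":[24,-32,239],"delta_rot":[0,0,0],"jaw":100}
    - {"travel":[24,-32,239],"delta_rot":[0,0,0],"jaw":100}
    - {"travel":[24,-32,239],"delta_rot":[0,0,0],"jaw":100}

```text
t: 5.03
tcp_pos: [592.1, 264.9, 188.5]
eef_rot: [-179.8, 34.9, 160.5]
contact_force: [-0.7, -0.0, 0.9]
gripper_width: 1.004
grasp_force: 0.0
```

Run:
```python
from h import *
import cv2
s0=read_state();print({k:np.round(s0[k],2) for k in("t","qpos","tcp_pos","eef_rot","contact_force")})
t=get_image("top");s=get_image("scene")
f=lambda im,x,y:cv2.resize(im[y:y+120,x:x+100],(400,480),interpolation=cv2.INTER_CUBIC)
print(proj("top",s0["tcp_pos"]),proj("scene",s0["tcp_pos"]))
cv2.imwrite("pics/g1.png",np.hstack([f(t,215,80),f(s,160,100)]))
```

```text
{'t': np.float64(5.03), 'qpos': array([ 35.78,  -6.43,  91.9 , -29.3 ,  75.14, -31.87]), 'tcp_pos': array([592.1 , 264.92, 188.46]), 'eef_rot': array([-179.76,   34.91,  160.46]), 'contact_force': array([-0.69, -0.03,  0.85])}
[[259.58451496 146.46716509]] [[231.94792342 141.35152344]]
```

View pics/g1.png

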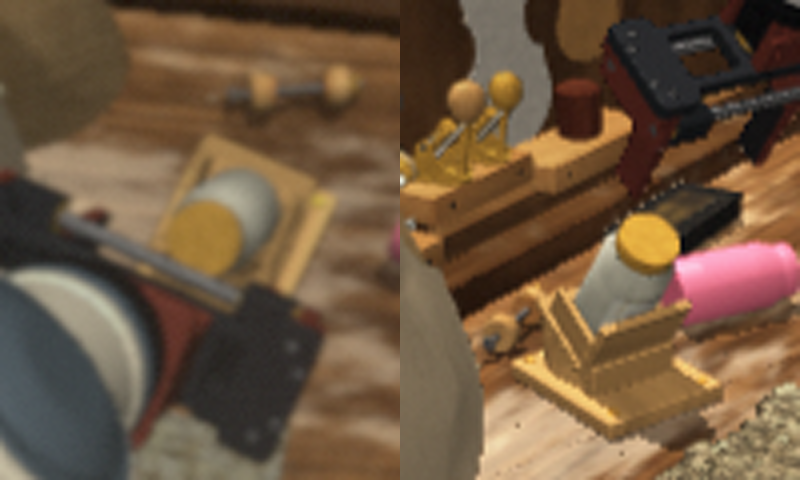

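Run:
```python
from h import *
import cv2
s0=read_state();p=s0["tcp_pos"];Rt=R.from_euler('xyz',s0["eef_rot"],degrees=True);print(p,s0["eef_rot"])
z=-Rt.apply([0,0,1]);th=np.linspace(0,2*np.pi,40)
C=np.array([633,254.5,130]);a=z
circ=lambda h,r:C+a*(h-102)+Rt.apply(np.c_[r*np.cos(th),r*np.sin(th),0*th])
out=[]
for n,ox,oy in(("top",225,95),("scene",200,125)):
    K=6.25;im=cv2.resize(get_image(n)[oy:oy+80,ox:ox+64],(400,500),interpolation=cv2.INTER_CUBIC)
    D=lambda q,col,cl=True:cv2.polylines(im,[((proj(n,q)-[ox,oy]+.5)*K-.5).round().astype(int)],cl,col,1)
    for sgn in(-1,1):
        D(p+Rt.apply([[-10,sgn*44,0],[10,sgn*44,0],[10,sgn*57.5,0],[-10,sgn*57.5,0]]),(255,255,0))
    D(circ(102,21.5),(0,0,255)); D(p+Rt.apply([[0,0,0],[0,0,73]]),(0,255,0),False)
    out.append(im)
cv2.imwrite("pics/g2.png",np.hstack(out))
```

```text
[592.10958478 267.21035971 192.36583569] [179.89848373  35.1042029  160.41750601]
```

View pics/g2.png

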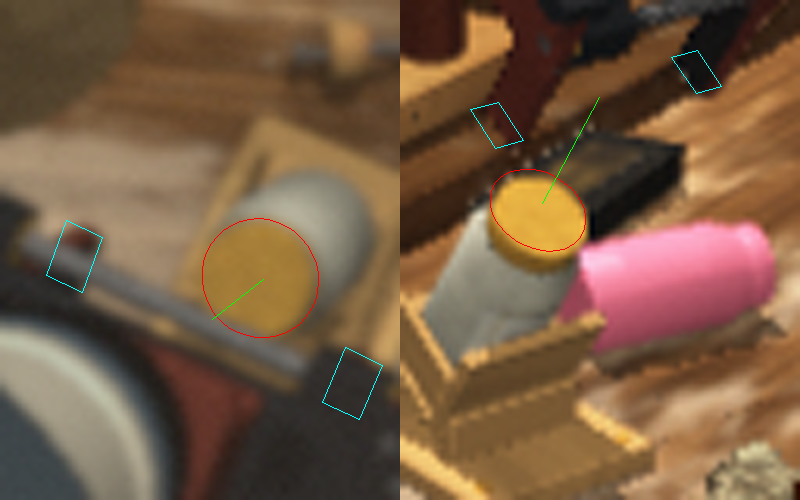

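step_arm:
  moves:
    - {"travel":[0,0,40],"delta_rot":[0,0,0],"jaw":100}
    - {"travel":[0,0,80],"delta_rot":[0,0,0],"jaw":100}
    - {"travel":[0,0,110],"delta_rot":[0,0,0],"jaw":100}
    - {"travel":[0,0,130],"delta_rot":[0,0,0],"jaw":100}
    - {"travel":[0,0,130],"delta_rot":[0,0,0],"jaw":100}
    - {"travel":[0,0,130],"delta_rot":[0,0,0],"jaw":100}

```text
t: 5.98
tcp_pos: [662.0, 243.4, 85.7]
eef_rot: [179.9, 35.1, 160.5]
contact_force: [0.2, 0.6, -0.2]
gripper_width: 1.001
grasp_force: 0.0
```

step_arm:
  moves:
    - {"travel":[0,0,0],"delta_rot":[0,0,0],"jaw":45}
    - {"travel":[0,0,0],"delta_rot":[0,0,0],"jaw":45}
    - {"travel":[0,0,0],"delta_rot":[0,0,0],"jaw":45}
    - {"travel":[0,0,0],"delta_rot":[0,0,0],"jaw":45}
    - {"travel":[0,0,0],"delta_rot":[0,0,0],"jaw":45}
    - {"travel":[0,0,0],"delta_rot":[0,0,0],"jaw":45}
  grip_force: 22

```text
t: 6.72
tcp_pos: [662.0, 243.1, 84.1]
eef_rot: [179.9, 35.0, 160.5]
contact_force: [1.4, 3.3, 1.2]
gripper_width: 0.589
grasp_force: 22.0
```

step_arm:
  moves:
    - {"travel":[0,0,-15],"delta_rot":[0,0,0],"jaw":45}
    - {"travel":[0,0,-35],"delta_rot":[0,0,0],"jaw":45}
    - {"travel":[0,0,-65],"delta_rot":[0,0,0],"jaw":45}
    - {"travel":[0,0,-100],"delta_rot":[0,0,0],"jaw":45}
    - {"travel":[0,0,-120],"delta_rot":[0,0,0],"jaw":45}
    - {"travel":[0,0,-120],"delta_rot":[0,0,0],"jaw":45}

```text
t: 7.48
tcp_pos: [596.7, 266.1, 183.7]
eef_rot: [179.9, 35.1, 160.5]
contact_force: [0.6, 1.2, -1.9]
gripper_width: 0.587
grasp_force: 21.9
```

Run:
```python
from h import *
import cv2
s0=read_state();print({k:np.round(s0[k],2) for k in("t","qpos","tcp_pos","eef_rot","contact_force","grasp_force","gripper_width")})
Rg=R.from_euler('xyz',[180,35,160.5],degrees=True)
p0=np.array([593.4,268.5,189.8])+Rg.apply([0,0,10]);print(p0)
# midpoint: knob/lid avg & varnish; upright target psi 160.5; hover
M=np.array([453.4,411.3]);print("row az",np.degrees(np.arctan2(520.5-302.7,459.5-447.2)))
T=np.array([*M,6+45+100.])
from scipy.spatial.transform import Slerp
U=down(160.5);S=Slerp([0,1],R.concatenate([Rg,U]))
mid=np.array([540,330,250.])
rows(p0,Rg,[(p0+(mid-p0)*f,S(f)) for f in(.3,.65,1)]+[(mid+(T-mid)*f,U) for f in(.35,.7,1,1)],45)
```

```text
{'t': np.float64(7.48), 'qpos': array([ 35.53,  -6.05,  92.1 , -29.25,  74.1 , -31.86]), 'tcp_pos': array([596.72, 266.11, 183.66]), 'eef_rot': array([179.89,  35.09, 160.51]), 'contact_force': array([ 0.6 ,  1.21, -1.95]), 'grasp_force': np.float64(21.94), 'gripper_width': np.float64(0.59)}
[598.80676947 266.58536251 181.60847956]
row az 86.76772124468602
[{"travel": [7.1, 12.0, -30.0], "delta_rot": [0.0, 10.5, 0.0], "jaw": 45}, {"travel": [15.3, 26.1, -65.0], "delta_rot": [0.0, 22.8, 0.0], "jaw": 45}, {"travel": [23.5, 40.1, -100.0], "delta_rot": [-0.0, 35.0, 0.0], "jaw": 45}, {"travel": [74.6, 56.9, -93.4], "delta_rot": [0.0, 35.0, 0.0], "jaw": 45}, {"travel": [125.6, 73.6, -86.9], "delta_rot": [0.0, 35.0, 0.0], "jaw": 45}, {"travel": [169.4, 87.9, -81.3], "delta_rot": [0.0, 35.0, 0.0], "jaw": 45}, {"travel": [169.4, 87.9, -81.3], "delta_rot": [0.0, 35.0, 0.0], "jaw": 45}]
```

step_arm:
  moves:
    - {"travel":[7,12,-30],"delta_rot":[0,9,0],"jaw":45}
    - {"travel":[13,22,-55],"delta_rot":[0,18,0],"jaw":45}
    - {"travel":[18,31,-80],"delta_rot":[0,27,0],"jaw":45}
    - {"travel":[23,40,-100],"delta_rot":[0,35,0],"jaw":45}
    - {"travel":[65,54,-95],"delta_rot":[0,35,0],"jaw":45}
    - {"travel":[115,70,-88],"delta_rot":[0,35,0],"jaw":45}
    - {"travel":[150,82,-84],"delta_rot":[0,35,0],"jaw":45}
    - {"travel":[169.5,88,-81],"delta_rot":[0,35,0],"jaw":45}
    - {"travel":[169.5,88,-81],"delta_rot":[0,35,0],"jaw":45}
    - {"travel":[169.5,88,-81],"delta_rot":[0,35,0],"jaw":45}

```text
t: 8.72
tcp_pos: [452.6, 409.8, 152.1]
eef_rot: [180.0, 0.1, 160.5]
contact_force: [0.0, -0.1, -0.5]
gripper_width: 0.589
grasp_force: 21.9
```

Run:
```python
from h import *
import cv2
s0=read_state();print({k:np.round(s0[k],2) for k in("t","qpos","tcp_pos","eef_rot","contact_force","grasp_force","gripper_width")})
p=s0["tcp_pos"]
print("top",proj("top",[453.4,411.3,6]))
f=lambda n,x,y,w,h:cv2.resize(get_image(n)[y:y+h,x:x+w],(400,500),interpolation=cv2.INTER_CUBIC)
cv2.imwrite("pics/p1.png",np.hstack([f("top",120,160,136,170),f("scene",190,150,112,140)]))
```

```text
{'t': np.float64(8.72), 'qpos': array([ 3.900e+01,  6.610e+00,  7.617e+01, -6.000e-02,  9.714e+01,
       -3.148e+01]), 'tcp_pos': array([452.63, 409.77, 152.06]), 'eef_rot': array([1.7996e+02, 9.0000e-02, 1.6047e+02]), 'contact_force': array([ 0.03, -0.06, -0.45]), 'grasp_force': np.float64(21.94), 'gripper_width': np.float64(0.59)}
top [[194.03432628 219.36776805]]
```

View pics/p1.png

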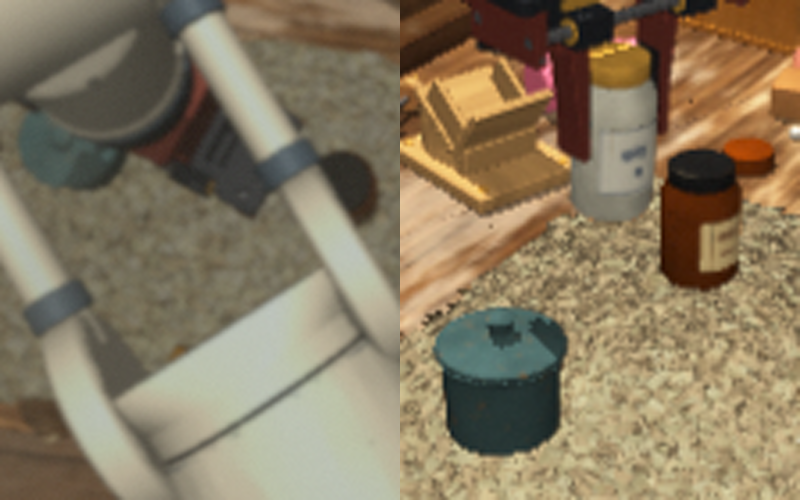

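```bash
cat >> h.py <<'E'
from scipy.optimize import fsolve
def base_fit(col,bot,r,z,g):
    th=np.linspace(0,2*np.pi,361)
    def f(c):
        q=proj("scene",np.c_[c[0]+r*np.cos(th),c[1]+r*np.sin(th),0*th+z])
        return [(q[:,0].max()+q[:,0].min())/2-col,q[:,1].max()-bot]
    return fsolve(f,g)
E
python3 - <<'E'
from h import *
X=lambda u:190+(u-400+.5)*.28-.5
Y=lambda v:150+(v+.5)*.28-.5
P=base_fit(X(503),Y(452),38,6,[460,520]);V=base_fit(X(700),Y(288),28,6,[447,303]);J=base_fit(X(613),Y(220),26,106,[453,411])
print(P,V,np.linalg.norm(P-V),J,"corr",(P+V)/2-J)
E
```

```text
[464.68956313 516.03134161] [445.87091397 300.66463149] 216.18732938682152 [454.14086641 405.42702544] corr [1.13937214 2.92096111]
```

step_arm:
  moves:
    - {"travel":[-0.5,2,40],"delta_rot":[0,0,0],"jaw":45}
    - {"travel":[-0.5,2,75],"delta_rot":[0,0,0],"jaw":45}
    - {"travel":[-0.5,2,90],"delta_rot":[0,0,0],"jaw":45}
    - {"travel":[-0.5,2,92],"delta_rot":[0,0,0],"jaw":45}
    - {"travel":[-0.5,2,92],"delta_rot":[0,0,0],"jaw":45}
    - {"travel":[-0.5,2,92],"delta_rot":[0,0,0],"jaw":45}

```text
t: 9.57
tcp_pos: [453.4, 412.5, 61.0]
eef_rot: [179.9, 0.1, 160.5]
contact_force: [-0.1, 0.5, -1.4]
gripper_width: 0.587
grasp_force: 21.9
```

step_arm:
  moves:
    - {"travel":[0,0,1],"delta_rot":[0,0,0],"jaw":45}
    - {"travel":[0,0,2],"delta_rot":[0,0,0],"jaw":45}
    - {"travel":[0,0,3],"delta_rot":[0,0,0],"jaw":45}
    - {"travel":[0,0,4],"delta_rot":[0,0,0],"jaw":45}
    - {"travel":[0,0,4],"delta_rot":[0,0,0],"jaw":45}

```text
t: 10.2
tcp_pos: [452.5, 411.9, 54.8]
eef_rot: [-180.0, 0.0, 160.5]
contact_force: [0.7, -0.7, -1.4]
gripper_width: 0.587
grasp_force: 21.9
```

Run:
```python
from h import *
import cv2
s0=read_state();print({k:np.round(s0[k],2) for k in("t","tcp_pos","eef_rot","contact_force","grasp_force")})
cv2.imwrite("pics/p2.png",cv2.resize(get_image("scene")[160:290,190:300],(660,600*130*6//(780*6)*1) if 0 else (506,598),interpolation=cv2.INTER_CUBIC))
```

```text
{'t': np.float64(10.2), 'tcp_pos': array([452.48, 411.88,  54.81]), 'eef_rot': array([-179.96,    0.  ,  160.53]), 'contact_force': array([ 0.69, -0.69, -1.43]), 'grasp_force': np.float64(21.94)}
```

View pics/p2.png

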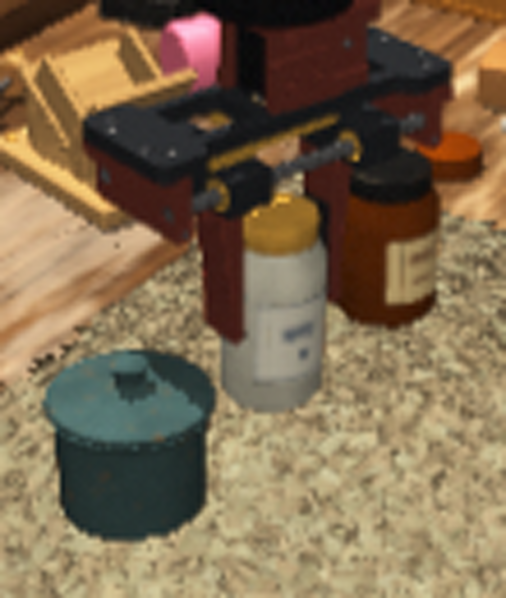

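Run:
```python
from h import *
X=lambda u:190+(u+.5)/4.6-.5
Y=lambda v:160+(v+.5)/4.6-.5
V=np.array([445.9,300.7])
P=base_fit(X(133.5),Y(536),38,6,[460,520]);V2=base_fit(X(389),Y(326),28,6,V)
for z in(6,8,10):
  J=base_fit(X(272.5),Y(410),26,z,[453,411]);print(z,J,((P+V2)/2-J).round(1))
print(P,V2)
```

```text
6 [455.80092242 404.27184904] [-1.4  4. ]
8 [454.24666699 406.81413656] [0.2 1.4]
10 [452.69241132 409.35642394] [ 1.7 -1.1]
[464.54672525 515.6667437 ] [444.27263566 300.77978065]
```

step_arm:
  moves:
    - {"travel":[-0.5,0.5,1],"delta_rot":[0,0,0],"jaw":45}
    - {"travel":[-0.5,0.5,2],"delta_rot":[0,0,0],"jaw":45}
    - {"travel":[-0.5,0.5,3],"delta_rot":[0,0,0],"jaw":45}
    - {"travel":[-0.5,0.5,3],"delta_rot":[0,0,0],"jaw":45}

```text
t: 10.75
tcp_pos: [453.1, 412.2, 51.8]
eef_rot: [-180.0, 0.0, 160.5]
contact_force: [0.1, 0.3, -1.9]
gripper_width: 0.589
grasp_force: 21.9
```

step_arm:
  moves:
    - {"travel":[0,0,0.5],"delta_rot":[0,0,0],"jaw":45}
    - {"travel":[0,0,1],"delta_rot":[0,0,0],"jaw":45}
    - {"travel":[0,0,1],"delta_rot":[0,0,0],"jaw":45}

```text
t: 11.12
tcp_pos: [453.2, 412.2, 51.0]
eef_rot: [-180.0, 0.0, 160.5]
contact_force: [0.4, -0.7, -1.7]
gripper_width: 0.586
grasp_force: 21.9
```

step_arm:
  moves:
    - {"travel":[0,0,0.5],"delta_rot":[0,0,0],"jaw":45}
    - {"travel":[0,0,1],"delta_rot":[0,0,0],"jaw":45}
    - {"travel":[0,0,1],"delta_rot":[0,0,0],"jaw":45}

```text
t: 11.5
tcp_pos: [453.4, 412.2, 50.5]
eef_rot: [180.0, 0.0, 160.5]
contact_force: [0.4, -1.0, 2.8]
gripper_width: 0.591
grasp_force: 21.9
```

step_arm:
  moves:
    - {"travel":[0,0,0.5],"delta_rot":[0,0,0],"jaw":45}
    - {"travel":[0,0,1],"delta_rot":[0,0,0],"jaw":45}
    - {"travel":[0,0,1],"delta_rot":[0,0,0],"jaw":45}

```text
t: 11.88
tcp_pos: [453.7, 412.2, 50.4]
eef_rot: [180.0, 0.1, 160.5]
contact_force: [-1.2, -2.2, 5.9]
gripper_width: 0.587
grasp_force: 22.0
```

step_arm:
  moves:
    - {"travel":[0,0,-0.5],"delta_rot":[0,0,0],"jaw":57}
    - {"travel":[0,0,-0.5],"delta_rot":[0,0,0],"jaw":60}
    - {"travel":[0,0,-0.5],"delta_rot":[0,0,0],"jaw":64}
    - {"travel":[0,0,-0.5],"delta_rot":[0,0,0],"jaw":72}
    - {"travel":[0,0,-0.5],"delta_rot":[0,0,0],"jaw":78}
    - {"travel":[0,0,-0.5],"delta_rot":[0,0,0],"jaw":78}
    - {"travel":[0,0,-0.5],"delta_rot":[0,0,0],"jaw":78}

```text
t: 12.75
tcp_pos: [453.2, 412.2, 49.5]
eef_rot: [-180.0, 0.0, 160.5]
contact_force: [0.8, -0.6, 1.1]
gripper_width: 0.779
grasp_force: 0.0
```

step_arm:
  moves:
    - {"travel":[0,0,-15],"delta_rot":[0,0,0],"jaw":78}
    - {"travel":[0,0,-40],"delta_rot":[0,0,0],"jaw":78}
    - {"travel":[0,0,-80],"delta_rot":[0,0,0],"jaw":78}
    - {"travel":[0,0,-130],"delta_rot":[0,0,0],"jaw":78}
    - {"travel":[0,0,-180],"delta_rot":[0,0,0],"jaw":78}
    - {"travel":[0,0,-220],"delta_rot":[0,0,0],"jaw":78}
    - {"travel":[60,0,-260],"delta_rot":[0,0,0],"jaw":78}
    - {"travel":[60,0,-260],"delta_rot":[0,0,0],"jaw":78}
    - {"travel":[60,0,-260],"delta_rot":[0,0,0],"jaw":78}

```text
t: 13.88
tcp_pos: [396.4, 432.6, 310.6]
eef_rot: [179.9, 0.1, 160.6]
contact_force: [0.4, 0.8, -0.0]
gripper_width: 0.782
grasp_force: 0.0
```

Run:
```python
from h import *
import cv2
s0=read_state();print({k:np.round(s0[k],2) for k in("t","tcp_pos","contact_force","grasp_force")})
cv2.imwrite("pics/f.png",cv2.resize(get_image("scene")[160:290,190:300],(506,598),interpolation=cv2.INTER_CUBIC))
```

```text
{'t': np.float64(13.88), 'tcp_pos': array([396.42, 432.55, 310.59]), 'contact_force': array([ 0.42,  0.81, -0.  ]), 'grasp_force': np.float64(0.0)}
```

View pics/f.png

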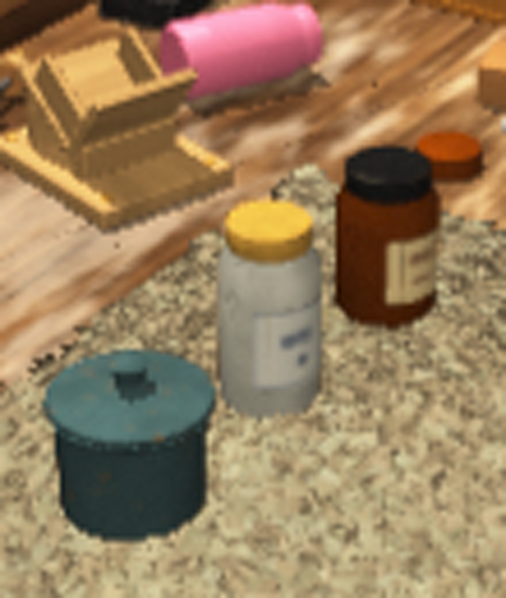

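Run:
```python
from h import *
X=lambda u:190+(u+.5)/4.6-.5
Y=lambda v:160+(v+.5)/4.6-.5
P=base_fit(X(133.5),Y(536),38,6,[460,520]);V=base_fit(X(387.5),Y(326),28,6,[446,301])
J=base_fit(X(270),Y(413),26,6,[453,411])
u=(P-V)/np.linalg.norm(P-V);e=J-(P+V)/2;print(P,V,J,"along",e@u,"across",e@[-u[1],u[0]])
# cap tops
K=tri
j=atz("scene",(X(269),Y(225)),108);v=atz("scene",(X(388),Y(168)),93);k=atz("scene",(X(129),Y(362)),86)
print(j,v,k,(v+k)/2-j)
```

```text
[464.54672525 515.6667437 ] [444.97499657 301.20995495] [455.49447139 407.21797231] along -1.1486528608048505 across -0.8414873784439625
[447.42983534 421.50148153 108.        ] [441.09017395 312.60715453  93.        ] [455.03052089 528.97376939  86.        ] [  0.63051208  -0.71101957 -18.5       ]
```

The clear jar stands upright, about 1 mm from the midpoint, and the gripper is clear, so I'm handing in the job.

```bash
python3 -c "
from plant import *
print(close_job())"
```

```text
the job is handed in; nothing more can be done
None
```

The clear jar stands upright on the mat, midway between the glue pot and the varnish jar and within about 1 mm of centre by the camera; the job is handed in at about 14 s with the gripper clear, and the hand-in returned no verdict.

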